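# Isolate the charger and hold the inspection lamp over the well plate

### The job

First switch the charger off: give the red isolator handle its quarter turn from the green dot to the red dot until it snaps home. Then draw the orange inspection lamp out of its slanted charging dock, turn it upright so that its lens points straight down, and hold it still over the middle of the white well plate with the lens about 10 cm above the plate. Touch the plate with nothing, leave the plate, bottle, timer and petri dish where they stand, and finish while still holding the lamp there.

Things in the scene. Friction and masses are not known exactly. Their poses are not given: they have to be found in the camera images.
- lamp: lamp, 147 mm long, about 0.16 kg. Origin: centre of the lens face; z axis along the lamp from lens to rubber end. Round aluminium head, 33 mm diameter, z = 0 to 69 mm; orange square grip 24 x 24 mm (flats across x and y), z = 69 to 147 mm, black rubber at its end. Starts lens down in the dock, leaning 35 degrees towards the dock's -x (the robot), y axis as the dock's; comes out only along its z axis
- lamp_grip (a point): point on the lamp's axis 122 mm from the lens, in the middle of the part of the orange grip that is clear of the dock; axes as lamp. A good place to grip, across the lamp's y axis (24 mm)
- dock: fixed charging dock, black foot 124 x 84 x 12 mm with a grey square socket tube leaning 35 degrees towards its -x side. Origin at the centre of the foot's underside, on the bench. The socket is 36 mm square inside, 70 mm deep, walls 4 mm; its outside is 44 mm square and its mouth about 100 mm above the bench at the most
- dock_seat (a point): centre of the socket's floor, 35 mm towards +x and 32 mm up from the dock's origin; its z axis runs out of the socket along the slanted tube. The lamp's lens rests here to within 2 mm
- isolator (a joint): angle of the isolator's red handle: 0 = ON (the white-marked end of the bar at the green dot), 1.571 = OFF (at the red dot). Grows anticlockwise seen from above. An over-centre spring snaps it to the nearer end when let go; about 0.08 N m turns it. Starts ON
- isolator_box: fixed isolator, grey box 84 x 84 mm, 52 mm high, with a yellow plate on top (top at 56 mm). Origin at the centre of its underside, on the bench. Green dot on its -x side, red dot on its -y side
- isolator_grip (a point): point on the vertical axis of the handle, 92 mm above the bench, at which to grip the red bar; turns with the handle. The bar is 62 mm long along this point's x axis, 13 mm thick along its y axis, and stands from 67 to 102 mm above the bench over a round hub 48 mm in diameter; its white-marked end is at the point's -x
- plate: white 96-well plate, 74 x 108 x 14 mm (x, y, z), loose, lying flat on the bench; origin at the centre of its underside
- bottle: bystander: reagent bottle with a blue cap, 56 mm in diameter, 105 mm high; origin at the centre of its underside
- timer: bystander: white lab timer 62 x 62 x 20 mm; origin at the centre of its underside
- petri: bystander: closed petri dish 58 mm in diameter, 15 mm high; origin at the centre of its underside
Not all that is in view belongs to the job. Leave any pink look-alike of the lamp alone.

How it is judged (in metres and radians):
On the way, in this order (a step that is already met when the one before it is completed fails the run):
1. the isolator is switched off while the lamp still sits in its dock (value of joint isolator above 1.4 rad and distance between lamp and dock_seat below 0.015 m), for 0.2 s.
2. the lamp is drawn clear of the dock, carried by the gripper (value of joint isolator above 1.4 rad and distance between lamp and dock_seat above 0.08 m and contact force between lamp and dock below 0.05 N and contact force between the fingers and lamp above 0.5 N), for 0.1 s.
At the end, for the whole second after the job is handed in: The isolator stands OFF (over 1.4 rad) and the gripper holds the lamp still, rubber end up, within 0.14 rad (8 degrees) of vertical, its lens within 30 mm of the middle of the plate seen from above and 65 to 135 mm above the plate's top, carried by nothing but the gripper (value of joint isolator above 1.4 rad and horizontal distance between lamp and plate below 0.03 m and height (world z) of lamp between 0.079 and 0.149 m and angle between lamp's own z axis and vertical below 0.14 rad and contact force between the fingers and lamp above 0.5 N and contact force between lamp and dock below 0.05 N and linear speed of lamp below 0.03 m/s and angular speed of lamp below 0.2 rad/s and distance between lamp_grip and dock_seat above 0.1 m and angle between plate's own z axis and vertical below 0.05 rad); the arm keeps its last pose, push and grip.
It fails at once if the lamp is drawn while the isolator is not off (value of joint isolator below 1.3 rad and distance between lamp and dock_seat above 0.025 m).
It fails at once if the plate is touched by the lamp or the robot (contact force between any of lamp, the arm, the fingers and plate above 0.3 N).
It fails at once if the plate or a bystander is moved by more than 15 mm (distance of any of plate, bottle, timer, petri from where it was at the start of the episode above 0.015 m).
It also fails if it takes over 50 s, if anything falls off the work surface, if the arm or the gripper's body presses on something with over 40 N, if the wrist force passes 120 N, or if a joint passes its speed limit or range.

### The arm

A 6-joint arm with a two-finger parallel gripper is mounted at the origin on a cart in front of the work surface, level with it; the furniture and walls round the work are solid. World frame = base frame: x ahead of the robot, y to its left, z up, the work surface at z = 0. Lengths are in mm, angles in degrees, forces in N, time in s.
With the tool pointing down it reaches from about 350 to 850 mm from the base axis. Payload 8.1 kg.
Tool frame: the origin (TCP) lies midway between the tips of the shut fingers; the grasp point (between the pads) lies 19 mm behind it (r.pinch_z is the distance from the TCP to the grasp point, in mm); z points along the fingers, y is the line along which they close (so a half turn about z gives the same grasp; the last joint's range is limited). The gripper opens to 85 mm and grips with 20 to 120 N. Pads are 22 mm wide; open, the fingers measure 114 mm over their backs; the gripper's body (76 mm by 85 mm) begins 54 mm behind the grasp point. The pads swing forward as they close: fully open they stand 13 mm farther back than shut.
Start: joints at [61.914, 7.471, 85.268, -0, 87.261, -4.893], TCP at [236.28, 551.522, 231.292] pointing down, gripper open.
Joint ranges: [-169.43, 169.43], [-51.17, 129.36], [1.28, 143.12], [-76.62, 256.62], [0, 156.53], [-152.29, 152.29]. Speed limits (degrees/s): [136.94, 136.94, 159.86, 180, 180, 180].

### API

Orientations are given as [roll, pitch, yaw] about the fixed x, y, z axes, in that order (R = Rz(yaw) Ry(pitch) Rx(roll)).
In Python, from bench import sensors, optics, job, r gives the robot as it stands.
- The arm moves only by the tool play_rows, never from a script. Its argument "motion" is a list that holds one entry, the list of rows, each a list of 6 numbers: the shift along the tool's x, y, z in cm, then the turn, a rotation vector about the tool's x, y, z in degrees. In form: [[[x, y, z, ax, ay, az], ...]]. A call has 1 to 5 rows; each row is the pose to reach, as a shift and turn from the pose commanded when the call began, along the tool's axes at that moment; what a row does not reach only later rows make up. A row lasts 1/10 s, in which the tool goes at most 50 mm and 8.59 degrees, less where a joint would pass 70% of its speed; a pose out of reach is approached as far as the arm can. A call with a gripper value outside its range is refused whole. "jaw" is the opening, from 0 (shut) to 1 (fully open), set as the call begins (left out, the last holds). The fingers move at their own pace and stop on an object; "squeeze" is the grip in N (left out, the last holds). Time passes only in rows, so rows that repeat a pose let the fingers close. It gives the time, the measured TCP pose, the force, the opening and the grip force at its end, in the units of the state.
- sensors.sense(): the state, without advancing time (a new reading comes with each control period).
- optics.snapshot(name): name is "scene" or "top"; returns a dict with "pixels" (420x560x3 uint8, red, green, blue), "mtx" (3x3 intrinsics, pixels), "R" (3x3) and "t" (3): a world point X has camera coordinates R X + t. Camera axes: x right, y down, z forward; pixel columns grow to the right and rows downward; lengths in mm; the calibration is good to about 2 mm. A picture is of the moment at which its call begins. There is no depth.
- job.hand_in(): hands the job in; it is judged then, once.
The state is a dict: "time": time; "joint_pos": joint angles; "qd": joint speeds; "joint_efforts": joint torques, N m; "tool_pos": TCP position; "tcp_rot": TCP orientation; "ft_force": force on the tool from outside, world axes, zero at the start; "wrist_torque": the same for the moment, N m; "finger_gap": finger opening in mm; "grip_force": force on a finger pad.
Only numpy, scipy, OpenCV 4.12 (cv2) and the standard library are available. Lean on these libraries where they do the work, as an engineer would, in place of code of your own. Each camera call takes 0.05 s, during which the arm holds its last target. There are 200 camera calls.

## Working session

There is one attempt and no reset: what is moved stays moved. The work goes in short steps, Python scripts to look and compute and a tool call to move; the robot and the scene stay as the last step left them, time stands still between calls to the robot, and variables do not carry over. Pictures are saved under pics/ and viewed, at most 10 in all, crops included, and the job is handed in when it is done.

Besides the shell and the picture viewer there is one more tool, called after "Call:" by a JSON object that holds its "op" and its "data", one argument or row to a line. play_rows: Moves the arm, as the interface text tells. Its arguments: {"type":"object","properties":{"motion":{"type":"array","items":{"type":"array","items":{"type":"array","items":{"type":"number"}}}},"jaw":{"type":"number"},"squeeze":{"type":"number"}},"required":["motion"]}

```bash
mkdir -p pics; python3 - <<'E'
from bench import sensors, optics, job, r
import cv2,pickle
s=sensors.sense();print({k:s[k] for k in('time','tool_pos','tcp_rot','finger_gap')},r.pinch_z)
for n in('scene','top'):
    d=optics.snapshot(n);pickle.dump(d,open(n+'.pkl','wb'));cv2.imwrite(f'pics/{n}0.png',d['pixels'][:,:,::-1])
    print(n,(-d['R'].T@d['t']).round(),d['mtx'])
E
```

```text
{'time': 0.0, 'tool_pos': array([236.04037941, 551.02921737, 230.24641565]), 'tcp_rot': array([-1.79896655e+02, -6.66553361e-03,  1.56806638e+02]), 'finger_gap': 85.41744639992663} 18.700000000000003
scene [1075.  127.  822.] [[385.1709629    0.         274.44431091]
 [  0.         385.1709629  210.45198881]
 [  0.           0.           1.        ]]
top [488.  64. 936.] [[411.4822384    0.         272.70406304]
 [  0.         411.4822384  212.66772995]
 [  0.           0.           1.        ]]
```

View pics/scene0.png

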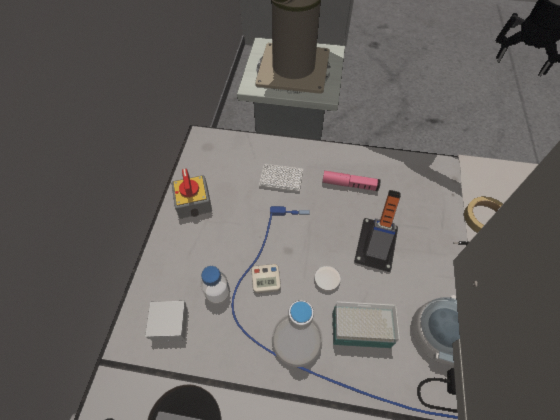

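View pics/top0.png

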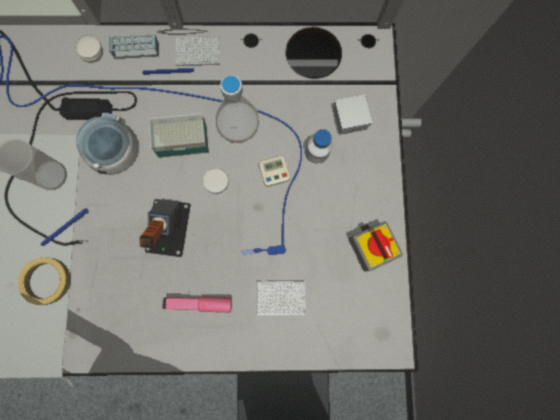

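The scene view shows the dock with the orange lamp at (385,225), the isolator at (190,195) and the plate at (281,178). In the top view, the lamp and dock are at (165,228), the isolator at (377,246) and the plate at (281,298). I'll zoom in on the dock and the isolator.

```bash
cat > h.py <<'E'
import pickle,numpy as np,cv2
def load(n): return pickle.load(open(n+'.pkl','rb'))
def cast(d,uv,z):
    c=-d['R'].T@d['t']; v=d['R'].T@np.linalg.inv(d['mtx'])@np.array([*uv,1.]); return c+v*(z-c[2])/v[2]
def proj(d,X):
    p=d['mtx']@(d['R']@np.asarray(X,float)+d['t']); return p[:2]/p[2]
def tri(d1,u1,d2,u2):
    c=[-d['R'].T@d['t'] for d in(d1,d2)]; v=[d['R'].T@np.linalg.inv(d['mtx'])@np.array([*u,1.]) for d,u in((d1,u1),(d2,u2))]
    k=np.linalg.lstsq(np.c_[v[0],-v[1]],c[1]-c[0],rcond=None)[0]
    a,b=c[0]+k[0]*v[0],c[1]+k[1]*v[1]; return (a+b)/2,np.linalg.norm(a-b)
E
python3 - <<'E'
from h import *
t=load('top');s=load('scene')
def crop(d,x,y,w=60,h=60): return cv2.resize(d['pixels'][y:y+h,x:x+w,::-1],(390,290),interpolation=cv2.INTER_CUBIC)
im=np.vstack([np.hstack([crop(t,130,190,80,60),crop(t,340,215,80,60)]),np.hstack([crop(s,345,185,80,60+30)[:290],crop(s,160,160,80,60)])])
cv2.imwrite('pics/crop1.png',im)
def mask(d,lo,hi,roi):
    x,y,w,h=roi;hs=cv2.cvtColor(d['pixels'][y:y+h,x:x+w],cv2.COLOR_RGB2HSV);m=cv2.inRange(hs,lo,hi)
    return m
def rect(m,roi):
    c=max(cv2.findContours(m,0,2)[0],key=cv2.contourArea)+np.array(roi[:2]);return cv2.minAreaRect(c),cv2.contourArea(c)
roi=(250,270,65,55);m=mask(t,(0,0,150),(180,60,255),roi);m=cv2.morphologyEx(m,3,np.ones((5,5)))
g=cv2.cvtColor(t['pixels'],cv2.COLOR_RGB2GRAY);print('gray bench/plate',g[320,260],g[298,281])
print('plate',rect(m,roi))
roi=(345,215,65,60);m=mask(t,(22,120,80),(34,255,255),roi);y=cv2.convexHull(np.argwhere(m)[:,::-1].astype(np.int32))+np.array(roi[:2])
rr=cv2.minAreaRect(y);print('yellow',rr);print(np.array([cast(t,p,56) for p in cv2.boxPoints(rr)]).round(1),cast(t,rr[0],56).round(1))
roi=(130,190,80,75);m=mask(t,(0,0,0),(180,255,75),roi);print('dock dark',rect(m,roi))
for d,roi in((t,(130,190,80,75)),(s,(345,180,70,90))):
    m=mask(d,(3,120,50),(18,255,255),roi);print('orange',rect(m,roi))
E
```

```text
gray bench/plate 167 174
plate (((282.0, 297.0), (54.0, 64.0), 90.0), 3456.0)
yellow ((377.800048828125, 245.10000610351562), (34.882659912109375, 32.64659118652344), 63.43495178222656)
[[ 590.1 -130.8   56. ]
 [ 621.7 -195.9   56. ]
 [ 553.8 -225.8   56. ]
 [ 523.1 -161.3   56. ]] [ 571.9 -178.4   56. ]
dock dark (((164.270263671875, 226.87838745117188), (42.90813446044922, 54.25166320800781), 9.462322235107422), 1388.0)
orange (((154.1923065185547, 229.4615020751953), (14.699555397033691, 21.63330841064453), 33.6900634765625), 225.0)
orange (((388.81427001953125, 210.94091796875), (11.478423118591309, 30.926773071289062), 17.650123596191406), 310.5)
```

View pics/crop1.png

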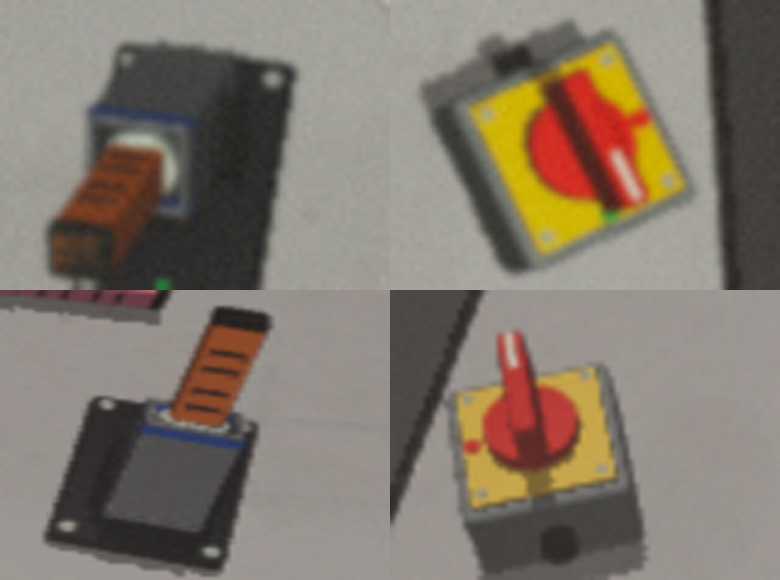

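The crop shows the handle's white end at the green dot, at top pixel (386,252). The red dot is at (391,239). Lamp, dock foot and three or four screws are clear. The box yaw comes out at about 25°, and now I'll measure the rest.

```bash
python3 - <<'E'
from h import *
t=load('top');s=load('scene')
# plate by texture
for d,roi in((t,(240,265,85,65)),(s,(245,150,70,55))):
    x,y,w,h=roi;g=cv2.cvtColor(d['pixels'],cv2.COLOR_RGB2GRAY).astype(np.float32)
    v=cv2.absdiff(g,cv2.medianBlur(d['pixels'],1)[:,:,0]*0+cv2.GaussianBlur(g,(0,0),2))[y:y+h,x:x+w]
    m=cv2.morphologyEx((v>14).astype(np.uint8),3,np.ones((7,7)))
    c=max(cv2.findContours(m,0,2)[0],key=cv2.contourArea)+np.array([x,y]);q=cv2.minAreaRect(c)
    b=np.array([cast(d,p,14) for p in cv2.boxPoints(q)])
    print('plate',q,'centre',b.mean(0).round(1),'sides',np.linalg.norm(np.diff(b,axis=0),axis=1).round(),'ang',np.degrees(np.arctan2(*(b[1]-b[0])[1::-1])).round(1))
A,B,C=[cast(s,p,12) for p in((366.9,220.4),(358.5,258),(388.3,266))]
P,Q=[cast(t,p,12) for p in((130+127/4.875,190+60/4.833),(130+272/4.875,190+78/4.833))]
print('A,B,C',A.round(),B.round(),C.round(),'P(C),Q(B)',P.round(),Q.round(),'ctr',((A+C)/2).round(1))
ang=lambda v:np.degrees(np.arctan2(v[1],v[0])).round(1)
print('yaw',ang(B-A),ang(C-B)-90,ang(P-Q)-90,'sizes',np.linalg.norm(B-A),np.linalg.norm(C-B),np.linalg.norm(P-Q))
# lamp axis end: rubber end centre
print('lamp end tri',tri(t,(130+82/4.875,190+252/4.833),s,(345+240/4.875,185+(318-290)/3.222)))
# isolator bar: white mark
print('white',tri(t,(340+(626-390)/4.875,215+175/4.833),s,(160+(511-390)/4.875,160+(350-290)/4.833)))
print('green',cast(t,(340+220/4.875,215+215/4.833),56),'red',cast(t,(340+248/4.875,215+118/4.833),56))
# yellow in scene
x,y,w,h=165,165,55,55;hs=cv2.cvtColor(s['pixels'][y:y+h,x:x+w],cv2.COLOR_RGB2HSV);m=cv2.inRange(hs,(17,90,80),(34,255,255))
m=cv2.morphologyEx(m,2,np.ones((2,2)));q=cv2.minAreaRect(cv2.convexHull(np.argwhere(m)[:,::-1].astype(np.int32))+np.array([x,y]))
b=np.array([cast(s,p,56) for p in cv2.boxPoints(q)]);print('yellow scene',b.round(),b.mean(0))
E
```

```text
plate ((279.5, 283.5), (7.0, 47.0), 90.0) centre [492.3  32.7  14. ] sides [104.  15. 104.] ang -90.4
plate ((280.46234130859375, 179.27870178222656), (41.54133987426758, 26.140775680541992), 7.696051120758057) centre [469.6  32.6  14. ] sides [ 86. 112.  85.] ang -175.4
A,B,C [560. 261.  12.] [665. 246.  12.] [674. 314.  12.] P(C),Q(B) [677. 312.  12.] [668. 245.  12.] ctr [616.7 287.6  12. ]
yaw -8.2 -7.700000000000003 -7.5 sizes 106.02139500511646 68.43174228085184 68.41433736544953
lamp end tri (array([571.37831983, 291.4382133 , 149.13413323]), np.float64(3.0051287736336367))
white (array([ 554.42878061, -184.34390656,  104.94883145]), np.float64(2.988163719112733))
green [ 540.96821163 -192.53201511   56.        ] red [ 584.0148578  -207.40116701   56.        ]
yellow scene [[ 553. -225.   56.]
 [ 524. -156.   56.]
 [ 592. -126.   56.]
 [ 619. -193.   56.]] [ 572.13823405 -174.89824976   56.        ]
```

```bash
cat > go.py <<'E'
import sys,numpy as np
from scipy.spatial.transform import Rotation as Ro
from bench import sensors
def go(p,rpy):
    s=sensors.sense();R=Ro.from_euler('xyz',s['tcp_rot'],degrees=True);T=Ro.from_euler('xyz',rpy,degrees=True)
    print('shift cm',R.inv().apply(np.array(p)-s['tool_pos']).round(2)/10,'rotvec',(R.inv()*T).as_rotvec(degrees=True).round(2))
if __name__=='__main__':
    a=list(map(float,sys.argv[1:]));go(a[:3],a[3:])
E
python3 go.py 572 -177 200 180 0 25
python3 - <<'E'
from h import *
t=load('top');s=load('scene')
g=cv2.cvtColor(t['pixels'],cv2.COLOR_RGB2GRAY).astype(float)
print('cols',np.abs(np.diff(g[284:313,245:318],axis=1)).mean(0).round().astype(int))
print('rows',np.abs(np.diff(g[270:328,260:303],axis=0)).mean(1).round().astype(int))
g=np.round(g).astype(int);print('row profile',g[270:328,260:303].mean(1).astype(int));print('col',g[284:313,245:318].mean(0).astype(int))
for c in((280.5,297.5),): print(cast(t,c,14))
E
```

```text
shift cm [-59.555 -53.689   3.114] rotvec [-6.0000e-02  1.1000e-01  1.3181e+02]
cols [ 2  2  2  2  2  1  2  2  2  3  3  9 18  7  4  5  3  5  3  4  5  3  4  4
  4  5  4  5  4  5  5  6  5  4  6  7  6  5  5  6  4  5  6  5  6  4  7  4
  5  4  6  4  4  5  4  5  4  5  5  9  7  3  2  2  2  2  2  2  1  2  2  2]
rows [ 2  2  2  2  2  2  2  2  8 17 15 22  8  5  5  6  4  5  5  7  6  5  5  5
  5  5  6  4  6  4  4  7  6  5  5  7  5  5  5  6  5  5  7  4 16 11  3  2
  2  2  1  2  2  2  2  2  2]
row profile [165 165 165 166 165 165 165 166 166 158 140 155 177 185 189 193 188 188
 191 193 187 188 192 193 191 188 189 191 189 187 188 188 183 185 186 185
 186 186 188 186 186 185 188 194 195 180 169 167 166 166 167 167 167 167
 168 167 166 167]
col [163 162 163 162 163 164 164 164 164 165 163 161 170 187 194 192 191 191
 189 189 187 189 188 190 188 186 187 187 191 191 186 186 190 190 186 182
 187 187 184 183 188 187 186 187 189 189 188 189 190 187 188 192 192 190
 189 188 189 187 184 181 174 168 166 166 166 166 167 167 167 167 167 167
 167]
[461.92582966  30.90735309  14.        ]
```

Call:
{"op": "play_rows", "data": {
  "motion": [
    [[-59.6, -53.7, 3.1, 0, 0, 132], [-59.6, -53.7, 3.1, 0, 0, 132], [-59.6, -53.7, 3.1, 0, 0, 132], [-59.6, -53.7, 3.1, 0, 0, 132], [-59.6, -53.7, 3.1, 0, 0, 132]]
  ],
  "jaw": 1
}}

```text
time: 0.6
tool_pos: [341.2, 322.8, 221.1]
tcp_rot: [-180.0, 0.0, 113.5]
ft_force: [0.7, -0.1, -0.4]
finger_gap: 85.2
grip_force: 0.0
```

```bash
python3 go.py 572 -177 200 180 0 25
```

```text
shift cm [-55.041   1.228   2.123] rotvec [-1.000e-02  3.000e-02  8.851e+01]
```

Call:
{"op": "play_rows", "data": {
  "motion": [
    [[-55, 1.2, 2.1, 0, 0, 88.5], [-55, 1.2, 2.1, 0, 0, 88.5], [-55, 1.2, 2.1, 0, 0, 88.5], [-55, 1.2, 2.1, 0, 0, 88.5], [-55, 1.2, 2.1, 0, 0, 88.5]]
  ]
}}

```text
time: 1.1
tool_pos: [447.2, 96.5, 211.9]
tcp_rot: [180.0, -0.0, 70.5]
ft_force: [1.0, 0.0, 0.2]
finger_gap: 85.4
grip_force: 0.0
```

```bash
python3 go.py 572 -177 200 180 0 25
```

```text
shift cm [-21.615  20.893   1.185] rotvec [-0.000e+00 -1.000e-02  4.551e+01]
```

Call:
{"op": "play_rows", "data": {
  "motion": [
    [[-21.6, 20.9, 1.2, 0, 0, 45.5], [-21.6, 20.9, 1.2, 0, 0, 45.5], [-21.6, 20.9, 1.2, 0, 0, 45.5], [-21.6, 20.9, 1.2, 0, 0, 45.5], [-21.6, 20.9, 1.2, 0, 0, 45.5]]
  ]
}}

```text
time: 1.6
tool_pos: [552.5, -130.1, 201.6]
tcp_rot: [-180.0, 0.0, 27.5]
ft_force: [1.1, 0.2, 1.2]
finger_gap: 85.4
grip_force: 0.0
```

```bash
python3 go.py 572 -177 140 180 0 25
```

```text
shift cm [-0.433  5.064  6.161] rotvec [-0.03  0.01  2.52]
```

Call:
{"op": "play_rows", "data": {
  "motion": [
    [[-0.4, 5.1, 3, 0, 0, 2.5], [-0.4, 5.1, 6, 0, 0, 2.5], [-0.4, 5.1, 9, 0, 0, 2.5], [-0.4, 5.1, 12.6, 0, 0, 2.5], [-0.4, 5.1, 12.6, 0, 0, 2.5]]
  ]
}}

```text
time: 2.1
tool_pos: [567.8, -173.4, 69.5]
tcp_rot: [-179.5, 0.4, 25.4]
ft_force: [-1.2, 0.2, -0.9]
finger_gap: 85.5
grip_force: 0.0
```

```bash
python3 - <<'E'
from bench import optics
import cv2,pickle,numpy as np
im=[]
for n,(x,y,w,h) in(('scene',(150,130,80,90)),('top',(335,200,80,90))):
    d=optics.snapshot(n);pickle.dump(d,open(n+'1.pkl','wb'));im.append(cv2.resize(d['pixels'][y:y+h,x:x+w,::-1],(400,450),interpolation=2))
cv2.imwrite('pics/iso.png',np.hstack(im))
E
python3 go.py 572 -177 75 180 0 25
```

```text
shift cm [-0.072  0.226  0.067] rotvec [-0.11  0.1   0.39]
```

View pics/iso.png

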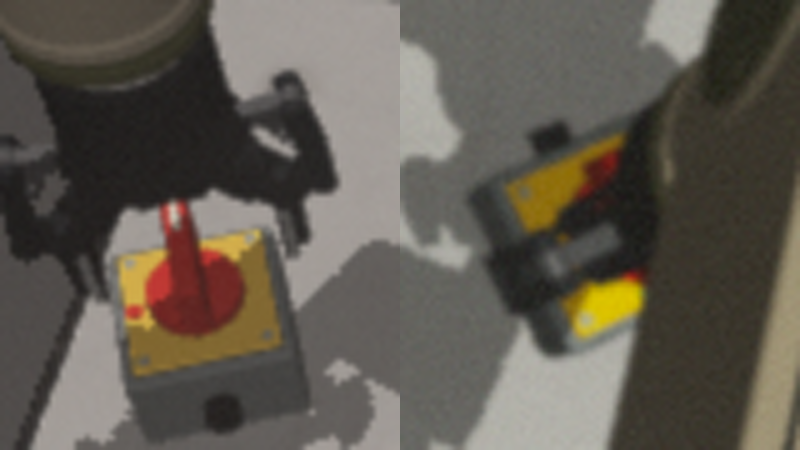

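The bar sits between the open fingers, at about (175,230) in the left panel, and the fingers are clear of the box. Closing now.

Call:
{"op": "play_rows", "data": {
  "motion": [
    [[-0.1, 0.2, 0, 0, 0, 0], [-0.1, 0.2, 0, 0, 0, 0], [-0.1, 0.2, 0, 0, 0, 0], [-0.1, 0.2, 0, 0, 0, 0], [-0.1, 0.2, 0, 0, 0, 0]]
  ],
  "jaw": 0,
  "squeeze": 30
}}

```text
time: 2.7
tool_pos: [572.5, -176.9, 76.8]
tcp_rot: [-180.0, -0.0, 25.4]
ft_force: [-10.4, 20.7, 19.8]
finger_gap: 12.5
grip_force: 28.9
```

Call:
{"op": "play_rows", "data": {
  "motion": [
    [[0, 0, 0, 0, 0, 0], [0, 0, 0, 0, 0, 0], [0, 0, 0, 0, 0, 0], [0, 0, 0, 0, 0, 0]]
  ]
}}

```text
time: 3.1
tool_pos: [572.4, -176.5, 76.9]
tcp_rot: [-179.9, -0.0, 25.4]
ft_force: [-3.7, 4.5, 6.9]
finger_gap: 12.8
grip_force: 29.9
```

Call:
{"op": "play_rows", "data": {
  "motion": [
    [[0, 0, 0, 0, 0, -8], [0, 0, 0, 0, 0, -16], [0, 0, 0, 0, 0, -24], [0, 0, 0, 0, 0, -32], [0, 0, 0, 0, 0, -40]]
  ]
}}

```text
time: 3.6
tool_pos: [570.9, -174.9, 76.8]
tcp_rot: [-179.7, -0.1, 65.8]
ft_force: [-14.7, 11.8, 16.4]
finger_gap: 12.6
grip_force: 31.4
```

Call:
{"op": "play_rows", "data": {
  "motion": [
    [[0, 0, 0, 0, 0, -8], [0, 0, 0, 0, 0, -16], [0, 0, 0, 0, 0, -24], [0, 0, 0, 0, 0, -32], [0, 0, 0, 0, 0, -40]]
  ]
}}

```text
time: 4.1
tool_pos: [568.7, -174.8, 76.8]
tcp_rot: [-179.6, -0.4, 105.8]
ft_force: [-26.1, 11.9, 25.7]
finger_gap: 12.4
grip_force: 32.5
```

Call:
{"op": "play_rows", "data": {
  "motion": [
    [[0, 0, 0, 0, 0, -5], [0, 0, 0, 0, 0, -9], [0, 0, 0, 0, 0, -9], [0, 0, 0, 0, 0, -9], [0, 0, 0, 0, 0, -9]]
  ]
}}

```text
time: 4.6
tool_pos: [568.3, -175.0, 76.7]
tcp_rot: [-179.6, -0.4, 114.4]
ft_force: [-26.8, 11.9, 25.3]
finger_gap: 12.0
grip_force: 33.0
```

Call:
{"op": "play_rows", "data": {
  "motion": [
    [[0, 0, 0, 0, 0, 0], [0, 0, 0, 0, 0, 0], [0, 0, 0, 0, 0, 0], [0, 0, 0, 0, 0, 0], [0, 0, 0, 0, 0, 0]]
  ],
  "jaw": 1
}}

```text
time: 5.1
tool_pos: [572.6, -177.4, 76.0]
tcp_rot: [180.0, 0.0, 114.4]
ft_force: [-0.6, -0.0, -0.2]
finger_gap: 83.0
grip_force: 0.0
```

Call:
{"op": "play_rows", "data": {
  "motion": [
    [[0, 0, -4, 0, 0, 0], [0, 0, -8, 0, 0, 0], [0, 0, -13, 0, 0, 0], [0, 0, -18, 0, 0, 0], [0, 0, -18, 0, 0, 0]]
  ]
}}

```text
time: 5.6
tool_pos: [576.2, -178.8, 266.1]
tcp_rot: [179.4, 0.6, 114.4]
ft_force: [0.5, -0.3, 1.0]
finger_gap: 85.3
grip_force: 0.0
```

```bash
python3 - <<'E'
from bench import optics
import cv2,pickle,numpy as np
im=[]
for n,(x,y,w,h) in(('scene',(150,130,80,90)),('top',(335,200,80,90))):
    d=optics.snapshot(n);pickle.dump(d,open(n+'2.pkl','wb'));im.append(cv2.resize(d['pixels'][y:y+h,x:x+w,::-1],(400,450),interpolation=2))
cv2.imwrite('pics/iso2.png',np.hstack(im))
E
```

```text
(no output)
```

View pics/iso2.png

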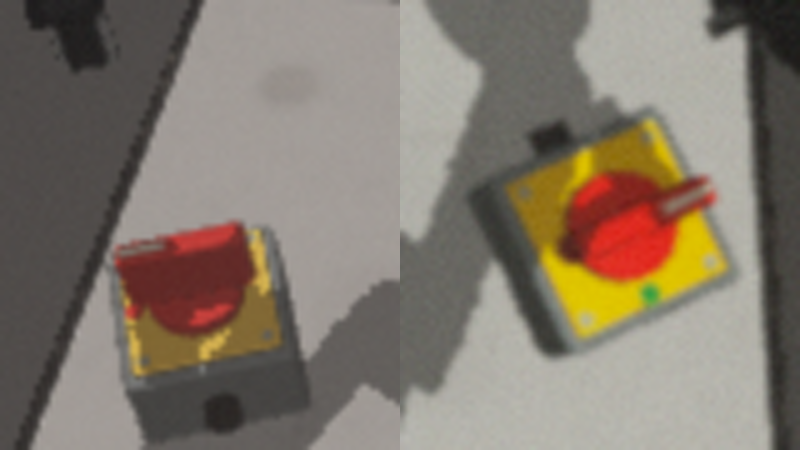

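The handle now stands OFF: its white end points at the red dot side, at (690,200) in the right panel. Next is the lamp.

```bash
cat > lamp.py <<'E'
import numpy as np
from scipy.spatial.transform import Rotation as Ro
yaw=-7.8;D=Ro.from_euler('z',yaw,degrees=True)
zl=D.apply([-np.sin(np.radians(35)),0,np.cos(np.radians(35))]);yl=D.apply([0,1,0])
seat=np.array([617,287.6,0])+D.apply([35,0,32])
T=Ro.from_matrix(np.c_[np.cross(yl,-zl),yl,-zl]);rpy=T.as_euler('xyz',degrees=True)
tcp=lambda off:seat+zl*(122-18.7+off)   # off = mm back along axis from grasp
E
python3 - <<'E'
from h import *;from lamp import *;from go import go
t=load('top');s=load('scene')
p,e=tri(t,(154.2,229.5),s,(388.8,210.9));k=(p-seat)@zl;print('orange centre',p.round(1),e.round(1),'along',k.round(1),'off-axis',D.inv().apply(p-seat-k*zl).round(1))
print('seat',seat,'rpy',rpy.round(1),'pre',tcp(120).round(),'grasp',tcp(0).round())
go(tcp(120),rpy)
E
```

```text
orange centre [599.2 286.  122.9] 4.0 along 104.5 off-axis [ 7.6 -4.   5.3]
seat [651.67617442 282.84995496  32.        ] rpy [-180.    35.   172.2] pre [525. 300. 215.] grasp [593. 291. 117.]
shift cm [45.56  15.277  4.248] rotvec [-17.57 -31.69 -55.95]
```

Call:
{"op": "play_rows", "data": {
  "motion": [
    [[45.6, 15.3, 4.2, -17.6, -31.7, -56], [45.6, 15.3, 4.2, -17.6, -31.7, -56], [45.6, 15.3, 4.2, -17.6, -31.7, -56], [45.6, 15.3, 4.2, -17.6, -31.7, -56], [45.6, 15.3, 4.2, -17.6, -31.7, -56]]
  ]
}}

```text
time: 6.2
tool_pos: [545.6, 72.3, 231.9]
tcp_rot: [175.6, 22.6, 150.4]
ft_force: [0.8, -0.2, -0.3]
finger_gap: 85.3
grip_force: 0.0
```

```bash
python3 -c "
from lamp import *;from go import go
go(tcp(120),rpy)"
```

```text
shift cm [12.723 18.997 -1.989] rotvec [ -6.15 -11.49 -19.59]
```

Call:
{"op": "play_rows", "data": {
  "motion": [
    [[12.7, 19, -2, -6.1, -11.5, -19.6], [12.7, 19, -2, -6.1, -11.5, -19.6], [12.7, 19, -2, -6.1, -11.5, -19.6], [12.7, 19, -2, -6.1, -11.5, -19.6], [12.7, 19, -2, -6.1, -11.5, -19.6]]
  ]
}}

```text
time: 6.7
tool_pos: [525.1, 301.0, 214.5]
tcp_rot: [-179.9, 34.8, 172.1]
ft_force: [0.3, -0.5, -0.3]
finger_gap: 85.5
grip_force: 0.0
```

Call:
{"op": "play_rows", "data": {
  "motion": [
    [[0, 0, 0, 0, 0, 0], [0, 0, 0, 0, 0, 0]]
  ]
}}

```text
time: 6.9
tool_pos: [526.4, 298.5, 215.2]
tcp_rot: [-179.8, 34.8, 172.1]
ft_force: [-0.6, 0.7, -1.0]
finger_gap: 85.7
grip_force: 0.0
```

```bash
python3 -c "
from lamp import *;from go import go
go(tcp(120),rpy);go(tcp(0),rpy)
from bench import optics
import cv2,pickle
im=[]
for n,(x,y,w,h) in(('scene',(320,140,100,120)),('top',(110,150,100,120))):
    d=optics.snapshot(n);im.append(cv2.resize(d['pixels'][y:y+h,x:x+w,::-1],(400,480),interpolation=2))
cv2.imwrite('pics/lamp1.png',np.hstack(im))"
```

```text
shift cm [ 0.166  0.152 -0.079] rotvec [-0.23 -0.19 -0.08]
shift cm [ 0.126  0.201 11.921] rotvec [-0.23 -0.19 -0.08]
```

View pics/lamp1.png

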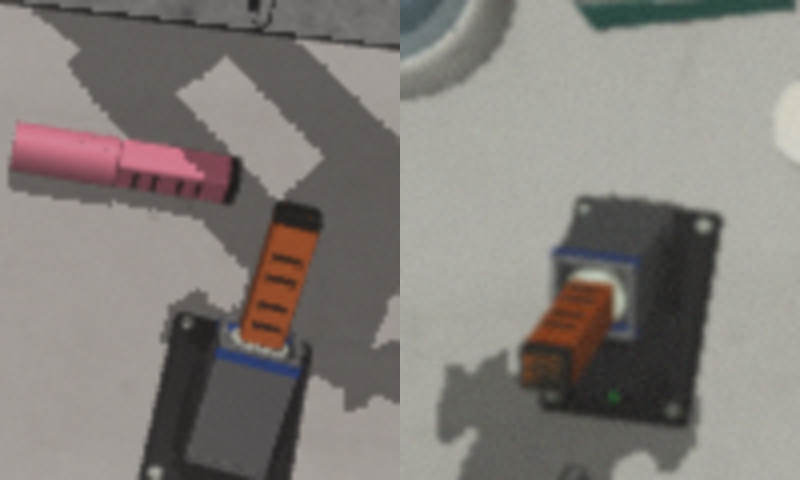

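The lamp still sits undisturbed in the dock, but the gripper isn't where I expected it in this crop. I'll check where the TCP projects.

```bash
python3 -c "
from h import *;from lamp import *
from bench import sensors,optics
s0=sensors.sense();print(s0['tool_pos'],s0['joint_pos'])
for n in('scene','top'):
    d=optics.snapshot(n);print(n,proj(d,s0['tool_pos']),proj(d,seat+zl*147),proj(d,seat+zl*122),proj(d,s0['tool_pos']+60*zl+50*yl),np.abs(d['t']-load(n)['t']).max())
    cv2.imwrite('pics/f_'+n+'.png',d['pixels'][:,:,::-1])
a=[cv2.imread('pics/f_%s.png'%n)[:,:400] for n in('scene','top')]
cv2.imwrite('pics/f.png',np.hstack([cv2.imread('pics/f_scene.png')[:,160:560],cv2.imread('pics/f_top.png')[:,:400]]))
"
```

```text
[527.26207945 297.25186691 216.47341142] [ 39.14812023 -12.04482077 112.7540712  -29.83149599  57.79556144
 -31.39097805]
scene [404.77056666 157.55207106] [395.25252949 191.78728468] [391.89257105 202.53428626] [439.86753775 133.83504535] 0.0
top [130.32302295 263.5859017 ] [143.91432882 243.68831746] [148.29915417 237.47798176] [ 85.32318169 279.41522231] 0.0
```

View pics/f.png

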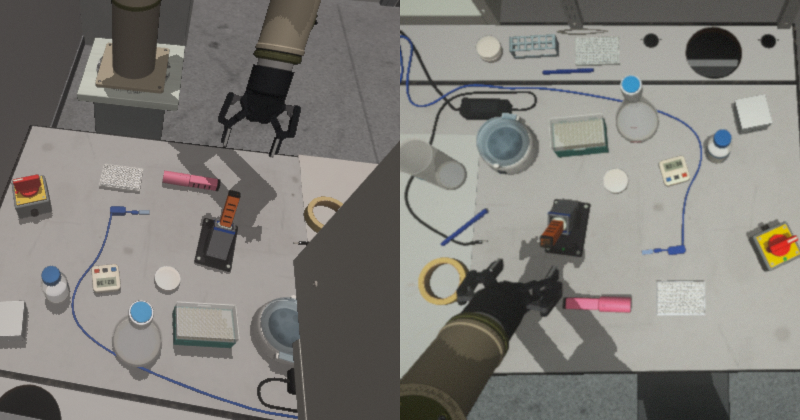

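Both projections agree with the visible gripper: the tips are at about (410,150) in the scene view, so the alignment is good. Advancing along the lamp axis.

Call:
{"op": "play_rows", "data": {
  "motion": [
    [[0, -0.1, 3, 0, 0, 0], [0, -0.1, 6, 0, 0, 0], [0, -0.1, 9, 0, 0, 0], [0, -0.1, 11.9, 0, 0, 0], [0, -0.1, 11.9, 0, 0, 0]]
  ]
}}

```text
time: 7.6
tool_pos: [594.4, 284.5, 115.8]
tcp_rot: [-179.8, 34.7, 171.8]
ft_force: [-0.1, -1.3, -0.5]
finger_gap: 85.3
grip_force: 0.0
```

Call:
{"op": "play_rows", "data": {
  "motion": [
    [[0, 0, 0, 0, 0, 0], [0, 0, 0, 0, 0, 0]]
  ]
}}

```text
time: 7.8
tool_pos: [595.6, 288.0, 122.3]
tcp_rot: [179.8, 35.1, 171.8]
ft_force: [1.0, 0.2, 0.2]
finger_gap: 85.2
grip_force: 0.0
```

```bash
python3 -c "
from lamp import *;from go import go
go(tcp(0),rpy)
from bench import optics
import cv2,pickle
im=[]
for n,(x,y,w,h) in(('scene',(340,140,100,120)),('top',(90,180,100,120))):
    d=optics.snapshot(n);im.append(cv2.resize(d['pixels'][y:y+h,x:x+w,::-1],(400,480),interpolation=2))
cv2.imwrite('pics/lamp2.png',np.hstack(im))"
```

```text
shift cm [0.567 0.25  0.292] rotvec [-0.09  0.07 -0.36]
```

View pics/lamp2.png

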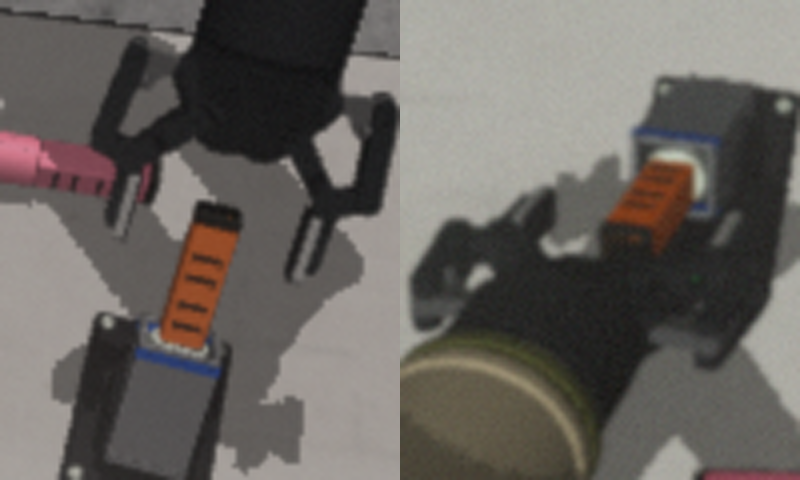

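The lamp's grip sits centred between the open pads: the left pad is at (125,205), the right at (305,245) and the lamp at (215,235) in the left panel. I'll trim the pose a little and then close.

Call:
{"op": "play_rows", "data": {
  "motion": [
    [[0.3, 0, 0, 0, 0, 0], [0.3, 0, 0, 0, 0, 0], [0.3, 0, 0, 0, 0, 0]]
  ]
}}

```text
time: 8.2
tool_pos: [592.4, 288.6, 119.0]
tcp_rot: [179.9, 35.0, 171.9]
ft_force: [-0.2, -0.4, 0.1]
finger_gap: 85.3
grip_force: 0.0
```

```bash
python3 -c "
from lamp import *;from go import go
go(tcp(0),rpy)"
```

```text
shift cm [0.115 0.237 0.213] rotvec [-0.12 -0.01 -0.27]
```

Call:
{"op": "play_rows", "data": {
  "motion": [
    [[0.1, 0.1, 0.2, 0, 0, 0], [0.1, 0.1, 0.2, 0, 0, 0], [0.1, 0.1, 0.2, 0, 0, 0], [0.1, 0.1, 0.2, 0, 0, 0], [0.1, 0.1, 0.2, 0, 0, 0]]
  ],
  "jaw": 0,
  "squeeze": 50
}}

```text
time: 8.7
tool_pos: [593.1, 289.3, 116.5]
tcp_rot: [179.9, 35.0, 171.8]
ft_force: [-0.8, 0.1, 0.0]
finger_gap: 23.3
grip_force: 48.9
```

Call:
{"op": "play_rows", "data": {
  "motion": [
    [[0, 0, 0, 0, 0, 0], [0, 0, 0, 0, 0, 0], [0, 0, 0, 0, 0, 0]]
  ]
}}

```text
time: 9.0
tool_pos: [593.0, 289.3, 116.5]
tcp_rot: [179.9, 35.0, 171.9]
ft_force: [-1.1, 1.3, 1.0]
finger_gap: 23.3
grip_force: 49.1
```

Gripped at 23.3 mm with hardly any side force. Drawing the lamp out along the axis.

Call:
{"op": "play_rows", "data": {
  "motion": [
    [[0, 0, -1, 0, 0, 0], [0, 0, -2, 0, 0, 0], [0, 0, -3, 0, 0, 0], [0, 0, -4, 0, 0, 0], [0, 0, -5, 0, 0, 0]]
  ]
}}

```text
time: 9.5
tool_pos: [564.0, 293.4, 158.3]
tcp_rot: [179.9, 35.0, 171.9]
ft_force: [0.4, 0.5, -0.7]
finger_gap: 23.6
grip_force: 49.4
```

Call:
{"op": "play_rows", "data": {
  "motion": [
    [[0, 0, -1.2, 0, 0, 0], [0, 0, -2.4, 0, 0, 0], [0, 0, -3.6, 0, 0, 0], [0, 0, -4.8, 0, 0, 0], [0, 0, -6, 0, 0, 0]]
  ]
}}

```text
time: 10.0
tool_pos: [530.0, 298.2, 207.6]
tcp_rot: [179.9, 35.0, 171.8]
ft_force: [0.0, -0.4, -1.2]
finger_gap: 23.5
grip_force: 49.4
```

Call:
{"op": "play_rows", "data": {
  "motion": [
    [[0, 0, -2, 0, 0, 0], [0, 0, -4, 0, 0, 0], [0, 0, -4, 0, 0, 0], [0, 0, -4, 0, 0, 0]]
  ]
}}

```text
time: 10.4
tool_pos: [507.9, 301.7, 240.0]
tcp_rot: [179.9, 35.0, 171.8]
ft_force: [0.1, -0.1, -1.1]
finger_gap: 23.9
grip_force: 49.6
```

```bash
python3 go.py 462 150 260 180 0 172; python3 go.py 462 30.5 217 180 0 172
```

```text
shift cm [  0.814 -15.66   -3.049] rotvec [ 0.08 35.02 -0.11]
shift cm [  1.894 -27.5     1.418] rotvec [ 0.08 35.02 -0.11]
```

Call:
{"op": "play_rows", "data": {
  "motion": [
    [[0.8, -3, -3, 0, 7, 0], [0.8, -6, -3, 0, 14, 0], [0.8, -9, -3, 0, 21, 0], [0.8, -12, -3, 0, 28, 0], [0.8, -15.6, -3, 0, 35, 0]]
  ]
}}

```text
time: 10.9
tool_pos: [462.4, 149.2, 259.4]
tcp_rot: [179.8, -0.3, 171.9]
ft_force: [0.8, 0.9, -1.1]
finger_gap: 23.5
grip_force: 50.0
```

Call:
{"op": "play_rows", "data": {
  "motion": [
    [[0, 0, 0, 0, 0, 0], [0, 0, 0, 0, 0, 0], [0, 0, 0, 0, 0, 0]]
  ]
}}

```text
time: 11.2
tool_pos: [462.1, 150.6, 258.3]
tcp_rot: [180.0, -0.0, 171.9]
ft_force: [0.1, 0.3, -0.6]
finger_gap: 23.2
grip_force: 50.2
```

```bash
python3 go.py 462 30.5 217 180 0 172; python3 -c "
from h import *
from bench import optics
m=[]
for n in('scene','top'):
    d=optics.snapshot(n);m.append(d['pixels'][40:340,80:480,::-1])
cv2.imwrite('pics/up.png',np.hstack(m))"
```

```text
shift cm [ -1.685 -11.892   4.126] rotvec [ 0.03 -0.04 -0.12]
```

View pics/up.png

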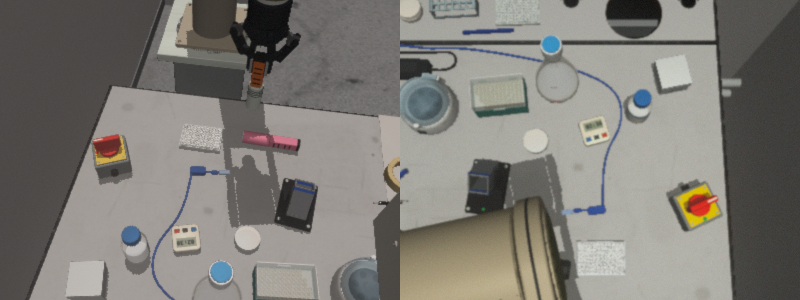

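The lamp hangs upright in the gripper at (257,75) in the left panel, and the plate is undisturbed at (202,138). Moving over the plate.

Call:
{"op": "play_rows", "data": {
  "motion": [
    [[-0.5, -3, 0, 0, 0, 0], [-1, -6, 1, 0, 0, 0], [-1.5, -9, 2, 0, 0, 0], [-1.7, -11.9, 3, 0, 0, 0], [-1.7, -11.9, 4.1, 0, 0, 0]]
  ]
}}

```text
time: 11.8
tool_pos: [462.2, 28.6, 218.0]
tcp_rot: [-180.0, 0.1, 171.9]
ft_force: [-0.1, -0.0, -0.9]
finger_gap: 23.4
grip_force: 50.4
```

Call:
{"op": "play_rows", "data": {
  "motion": [
    [[0, 0, 0, 0, 0, 0], [0, 0, 0, 0, 0, 0], [0, 0, 0, 0, 0, 0], [0, 0, 0, 0, 0, 0], [0, 0, 0, 0, 0, 0]]
  ]
}}

```text
time: 12.3
tool_pos: [462.7, 30.6, 218.7]
tcp_rot: [179.9, 0.0, 171.9]
ft_force: [0.2, -0.0, -1.8]
finger_gap: 23.5
grip_force: 50.3
```

```bash
python3 -c "
from h import *
from bench import optics,sensors
s=sensors.sense();print(s['tool_pos'],s['tcp_rot'],s['qd'])
d=optics.snapshot('scene')
p=s['tool_pos'];print('lens expected px',proj(d,p-[0,0,103.3]),'plate ctr',proj(d,[462,30.5,14]),'scene-plate cast',cast(d,(281,178),14))
cv2.imwrite('pics/fin.png',cv2.resize(d['pixels'][80:220,200:360,::-1],(640,560)))"
```

```text
[462.69177309  30.56063675 218.70115356] [1.79946731e+02 2.43254867e-02 1.71941164e+02] [-0.31966481  0.0493386   0.23290878  0.05095311 -0.04240435 -0.02934643]
lens expected px [280.16991979 151.11240628] plate ctr [280.07154287 176.59745404] scene-plate cast [466.18274548  33.64182198  14.        ]
```

View pics/fin.png

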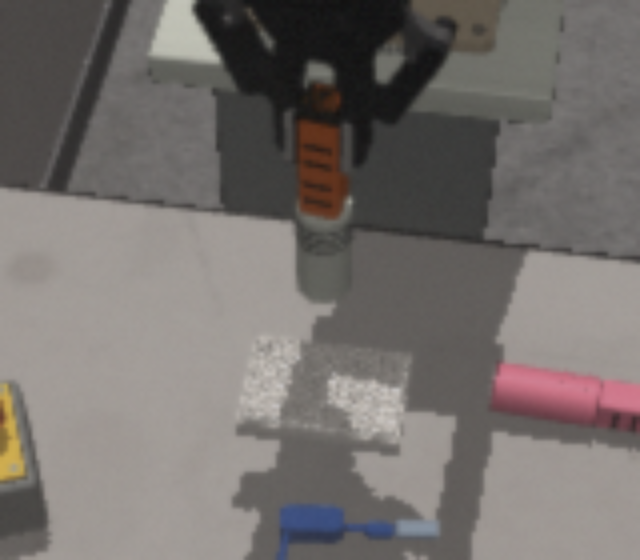

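The lamp is upright and its lens, at about px (281,151), matches the expected (280,151) above the plate centre. The plate is untouched.

```bash
python3 -c "
from bench import job
print(job.hand_in())"
```

```text
the job is handed in; nothing more can be done
None
```

I handed the job in at about 12.5 s: the isolator is OFF, and the arm is holding the lamp upright over the middle of the plate, lens about 10 cm above it; the hand-in call gave no verdict.

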